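# Open the sprung gift case and pack the last tub

## Robot

A 7-joint arm with a two-finger parallel gripper is mounted at the origin on the work surface. World frame = base frame: x ahead of the robot, y to its left, z up, the work surface at z = 0. Lengths are in m, angles in rad, forces in N, time in s.
With the tool pointing down it reaches from about 0.4 to 0.85 m from the base axis. Payload 10.4 kg.
Tool frame: the origin (TCP) lies at the centre of the arm's flange, where the gripper is bolted on; the fingertips stand 173 mm ahead of it and the grasp point (between the pads) lies 155 mm ahead of it; z points along the fingers, y is the line along which they close (so a half turn about z gives the same grasp; the last joint's range is limited). The gripper opens to 85 mm and grips with 20 to 120 N. Pads are 22 mm wide; open, the fingers measure 114 mm over their backs; the gripper's body (76 mm by 85 mm) begins 54 mm behind the grasp point. The pads swing forward as they close: fully open they stand 13 mm farther back than shut.
Start: joints at [1.124, 0.332, -0.065, 1.46, 0.022, 1.35, -0.088], TCP at [0.257, -0.57, 0.405] pointing down, gripper open.
Joint ranges: [-2.6, 2.6], [-0.5, 2.12], [-1.47, 1.34], [0.16, 2.42], [-1.27, 4.41], [0.06, 2.06], [-2.6, 2.6]. Speed limits (rad/s): [2.22, 2.22, 2.79, 2.79, 3.14, 3.14, 3.14].

## Interface

Orientations are given as a unit quaternion [x, y, z, w].
In Python, from workcell import manip, viewer, finder gives the robot as it stands.
- The arm moves only by the tool arm_command, never from a script. Its argument "plan" is a list of rows, each an object with "dp": the shift along the tool's x, y, z in mm, a list of three; "spin": the turn about the tool's z in rad. A call has 1 to 5 rows; each row shifts and turns the commanded pose from where the row before left it, along the tool's axes as they then stand; what a row does not reach is not made up. A row lasts 1/10 s, in which the tool goes at most 50 mm and 8.59 degrees, less where a joint would pass 70% of its speed; a pose out of reach is approached as far as the arm can. A call is refused whole if a number of a shift passes 50 or a number of a turn 0.15, either way. A call with a gripper value outside its range is refused whole. "grip" is the closure, from -1 (fully open) to 1 (shut), set as the call begins (left out, the last holds). The fingers move at their own pace and stop on an object; "newtons" is the grip in N (left out, the last holds). Time passes only in rows, so rows that do not move let the fingers close. It gives the time, the measured TCP pose, the force, the opening and the grip force at its end, in the units of the state.
- manip.get_obs(): the state, without advancing time (a new reading comes with each control period).
- viewer.camera(name): name is "scene" or "top"; returns the picture (384x512x3 uint8, blue, green, red); there is no depth.
- viewer.camera_params(name): a dict with "vertical_fov" (degrees; the focal length in pixels is half the picture's height over the tangent of half this angle, whatever the lens; pixels are square), "cx", "cy" (the principal point, pixels), "R" (3x3) and "t" (3): a world point X has camera coordinates R X + t. Camera axes: x right, y down, z forward; pixel columns grow to the right and rows downward; lengths in m; the calibration is good to about 2 mm. A picture is of the moment at which its call begins. camera_params takes no time and is no camera call.
- manip.hand_in(): hands the job in; it is judged then, once.
Trained networks look in the newest picture that a camera, given by its name, has taken for a name from the list of things; names that differ only in an ending like _2 or _b are one class to them, and where a whole thing is asked for, a point or a joint stands for the part that bears it (a point fixed in the world has none). Each returns a list of dicts, best first, with "score" (0 to 1); they miss things now and then, are a little off and sometimes report something else, mostly with a low value. They report only what shows in the picture. A call takes as long as a camera call. They do not tell look-alikes from the thing itself.
- finder.find_in(camera, thing): "position" ([x, y, z] in m, in world coordinates, good to about 4 mm: the middle of the surface that is visible of it).
The state is a dict: "clock": time; "joint_pos": joint angles; "joint_velocities": joint speeds; "tau": joint torques, N m; "position": TCP position; "ee_rot": TCP orientation; "ft_force": force on the tool from outside, world axes, zero at the start; "torque": the same for the moment, N m; "grip_width": opening from 0.0 (shut) to 1.0 (fully open); "grasp_force": force on a finger pad.
Only numpy, scipy, OpenCV 4.12 (cv2) and the standard library are available. Lean on these libraries where they do the work, as an engineer would, in place of code of your own. Each camera call takes 0.05 s, during which the arm holds its last target. There are 200 camera calls.

## Task

Lift the label tin off the lid of the gift case and stand it wholly on the small blue mat, then press the blue release button so that the lid pops up, and lead the lid steadily, without letting it slam, all the way back until it rests open. Then set the green-topped tub upright on the floor of the empty bay of the case; drop nothing, and leave the other things on the bench where they are.

Things in the scene. Friction and masses are not known exactly. Their poses are not given: they have to be found in the camera images.
- case: Wooden gift case fixed to the bench, 206 x 270 mm. Origin: centre of its footprint; x from front (button) to hinge, y to its left, z up. Front ledge 50 mm high at x -103 to -47; behind it the box, walls 5 thick, 60 high. Red flat lid, top at 68.5 mm when shut. A 45 mm high partition at y = 18 parts the full bay (y below 18) from the empty one. A steel pin in the full bay lifts the lid.
- release_top (a point): Centre of the top of the blue push button, 28 mm across, in a brass housing 44 mm across on the case's ledge, at case (-77, -50, 72) mm when up. Pressed straight down: travel 6 mm, 5 N when fully down; after about 4 mm a steel catch leaves the lid's front edge. It springs back when let go.
- release (a joint): Travel of the push button in m: 0 up, 0.006 fully pressed.
- lid (a joint): Lid angle, rad: 0 shut and latched; released, a spring pin pops it to about 0.29 (front edge 43 mm, knob 52 mm higher), where it lies on the pin, free to be lifted on; 1.57 upright; 1.75 leaning back on its stop, where it stays by its weight. Let go below 1.57 it falls back to 0.29. It weighs 0.2 kg and turns almost freely. Once popped it cannot latch again.
- lid_hinge (a point): Middle of the lid's hinge line, at case (103, 0, 60.5) mm; the hinge runs along the case's y axis.
- lid_knob (a point): Centre of the brass knob at the lid's front edge: round bar 14 mm across, 20 long, along case y, on a stem 12 wide, 28 mm beyond the edge. From the hinge point, lid at angle a: 178 cos a - 4 sin a mm to the front (case -x), 178 sin a + 4 cos a up, 45 to case +y. Pinched by its end faces (gripper closing along case y) it turns in the grip, so the tool can stay pointing down.
- bay (a point): Centre of the floor of the empty bay, at case (28, 75.5, 12) mm. The bay measures 140 mm along case x and about 110 mm along case y; its walls stand 48 mm (33 mm the partition) above its yellow floor. The axes are those of the case.
- tin: Round gold tin with a white top spot, 60 mm across, 35 mm high, about 0.12 kg, standing on the closed lid at the start. Origin: centre of its underside, z up.
- mat: Blue square mat fixed to the bench, 120 by 120 mm, 3 mm thick. Origin: centre of its underside; x and y along its edges. It lies in one of four places left and right of the case.
- tub: Product tub: cream box 64 mm (x) by 46 mm (y) by 44 mm high with a green rim and lid and a white spot on top, about 0.12 kg. Origin: centre of its underside. Grip it across the 46 mm. It starts on the bench in one of four places left and right of the case; it may lie in the bay turned either way.
- jar: Bystander: amber jar with a brass cap, 64 mm across, 85 mm high; origin under its centre.
- carton: Bystander: cardboard carton 60 x 60 x 90 mm high; origin under its centre.
- cup: Bystander: white cup 72 mm across, 85 mm high; origin under its centre.
- spool: Bystander: red empty ribbon spool 60 mm across, 42 mm high; origin under its centre.
- marker: Bystander: yellow marker 120 mm long (along its y), 13 mm thick; origin under its centre.
- brush: Bystander: small brush 150 mm long, lying along its x; origin under its middle.
- clearbox: Bystander: clear plastic box 70 x 70 x 50 mm high; origin under its centre.
- stapler: Bystander: black and orange stapler 100 x 30 x 43 mm high; origin under its centre.
There are look-alikes about, which are no part of the job. There is more than one size of the tin; the one meant has the size given above. Of the things that look like the tub, take the one that is nearest to the robot's base at the start.

How it is judged:
On the way, in this order (a step that is already met when the one before it is completed fails the run):
1. the tin stands released, wholly on the blue mat, with the lid still shut (x of tin in the frame of mat between -0.034 and 0.034 m and y of tin in the frame of mat between -0.034 and 0.034 m and z of tin in the frame of mat below 0.01 m and angle between tin's own z axis and vertical below 0.15 rad and linear speed of tin below 0.03 m/s and contact force between the fingers and tin below 0.1 N and value of joint lid below 0.05 rad), for 0.2 s.
2. the button is pressed and the lid pops up (value of joint lid above 0.2 rad), for 0.1 s.
3. the lid has been led back to its rest, fully open, and is still (value of joint lid above 1.65 rad and velocity of joint lid between -0.2 and 0.2 rad/s), for 0.3 s.
At the end, for the whole second after the job is handed in: Tin upright and still on the blue mat, its centre within 34 mm of the mat's along both edges; lid still and open beyond 1.65 rad; tub upright and still on the floor of the empty bay (within 45 mm of its centre along each axis, 8 mm of the floor, tilt under 0.12 rad) (all of step 3 and x of tin in the frame of mat between -0.034 and 0.034 m and y of tin in the frame of mat between -0.034 and 0.034 m and z of tin in the frame of mat below 0.01 m and angle between tin's own z axis and vertical below 0.15 rad and linear speed of each of tin, tub below 0.03 m/s and contact force between the fingers and tin below 0.1 N and x of tub in the frame of bay between -0.045 and 0.045 m and y of tub in the frame of bay between -0.045 and 0.045 m and z of tub in the frame of bay below 0.008 m and angle between tub's own z axis and vertical below 0.12 rad); the robot touches nothing.
It fails at once if the lid is flung or slams back (faster than 2.5 rad/s beyond 0.6 rad) (value of joint lid above 0.6 rad and velocity of joint lid above 2.5 rad/s).
It fails at once if the tin or the tub is dropped (faster than 0.8 m/s out of the fingers) ((linear speed of tin above 0.8 m/s and contact force between the fingers and tin below 0.1 N) or (linear speed of tub above 0.8 m/s and contact force between the fingers and tub below 0.1 N)).
It fails at once if a bystander is moved by more than 30 mm (distance of any of jar, carton, cup, spool, marker, brush, clearbox, stapler from where it was at the start of the episode above 0.03 m).
It also fails if it takes over 72 s, if anything falls off the work surface, if the arm or the gripper's body presses on something with over 40 N, if the wrist force passes 120 N, or if a joint passes its speed limit or range.

## Working session

There is one attempt and no reset: what is moved stays moved. The work goes in short steps, Python scripts to look and compute and a tool call to move; the robot and the scene stay as the last step left them, time stands still between calls to the robot, and variables do not carry over. Pictures are saved under pics/ and viewed, at most 10 in all, crops included, and the job is handed in when it is done.

Besides the shell and the picture viewer there is one more tool, called as name(argument=value, ...) on one line, values as JSON. arm_command: Moves the arm, as the interface text tells. Its arguments: {"type":"object","properties":{"plan":{"type":"array","items":{"type":"object","properties":{"dp":{"type":"array","items":{"type":"number"}},"spin":{"type":"number"}}}},"grip":{"type":"number"},"newtons":{"type":"number"}},"required":["plan"]}

```bash
mkdir -p pics; cat > h.py <<'E'
import sys, numpy as np, cv2
from workcell import manip, viewer, finder
from scipy.spatial.transform import Rotation as Ro
def ray(cam,uv,z):
    p=viewer.camera_params(cam); R=np.array(p["R"]); t=np.array(p["t"])
    f=192/np.tan(np.radians(p["vertical_fov"])/2)
    d=R.T@np.array([(uv[0]-p["cx"])/f,(uv[1]-p["cy"])/f,1]); c=-R.T@t
    return c+d*(z-c[2])/d[2]
def pix(cam,X):
    p=viewer.camera_params(cam); f=192/np.tan(np.radians(p["vertical_fov"])/2)
    q=np.array(p["R"])@np.array(X)+np.array(p["t"]); return q[:2]/q[2]*f+[p["cx"],p["cy"]]
E
cat > a.py <<'E'
from h import *
a=viewer.camera("top"); b=viewer.camera("scene")
cv2.imwrite("pics/top0.png",cv2.resize(a,(800,600),interpolation=cv2.INTER_CUBIC)); cv2.imwrite("pics/scene0.png",cv2.resize(b,(800,600),interpolation=cv2.INTER_CUBIC))
for n in ["case","release_top","lid_knob","lid_hinge","tin","mat","tub"]:
  for c in ["top","scene"]:
    print(n,c,[(np.round(d["position"],3).tolist(),round(d["score"],2),pix(c,d["position"]).round().tolist()) for d in finder.find_in(c,n)][:4])
o=manip.get_obs(); print(o["clock"],o["position"],o["ee_rot"])
p=viewer.camera_params("top");print(p)
E
python3 a.py
```

```text
case top [([0.547, -0.012, 0.069], 0.79, [248.0, 198.0])]
case scene [([0.578, 0.011, 0.067], 0.65, [244.0, 193.0])]
release_top top [([0.47, -0.061, 0.073], 0.44, [265.0, 224.0])]
release_top scene [([0.481, -0.059, 0.075], 0.53, [244.0, 159.0])]
lid_knob top [([0.581, -0.014, 0.069], 0.75, [249.0, 187.0]), ([0.408, -0.307, 0.089], 0.61, [349.0, 245.0])]
lid_knob scene [([0.586, 0.007, 0.07], 0.56, [241.0, 193.0])]
lid_hinge top [([0.551, -0.017, 0.072], 0.71, [250.0, 197.0]), ([0.575, -0.012, 0.066], 0.69, [248.0, 189.0]), ([0.528, 0.328, 0.012], 0.16, [140.0, 205.0])]
lid_hinge scene [([0.588, 0.001, 0.066], 0.62, [239.0, 193.0])]
tin top [([0.61, -0.036, 0.102], 0.57, [257.0, 176.0]), ([0.732, -0.035, 0.027], 0.5, [256.0, 141.0])]
tin scene [([0.74, -0.031, 0.024], 0.75, [198.0, 233.0]), ([0.619, -0.029, 0.101], 0.72, [224.0, 189.0])]
mat top [([0.416, 0.314, 0.005], 0.88, [144.0, 241.0])]
mat scene [([0.411, 0.323, 0.001], 0.62, [362.0, 218.0])]
tub top [([0.626, 0.307, 0.042], 0.93, [145.0, 173.0]), ([0.637, 0.42, 0.046], 0.62, [108.0, 169.0])]
tub scene [([0.638, 0.309, 0.041], 0.88, [321.0, 268.0]), ([0.654, 0.429, 0.045], 0.81, [360.0, 298.0])]
0.8 [ 0.25704081 -0.56970019  0.40475232] [9.77626404e-01 2.10348785e-01 3.02827444e-05 4.64213023e-05]
{'vertical_fov': 55.69710793741554, 'cx': 254.07212690405942, 'cy': 192.2102701540218, 'R': array([[ 0.0041238 , -0.9999889 ,  0.0022798 ],
       [-0.99505352, -0.00432971, -0.09924594],
       [ 0.0992547 , -0.00185926, -0.99506032]]), 't': array([-0.03160829,  0.56824702,  1.10417308])}
```

View pics/top0.png

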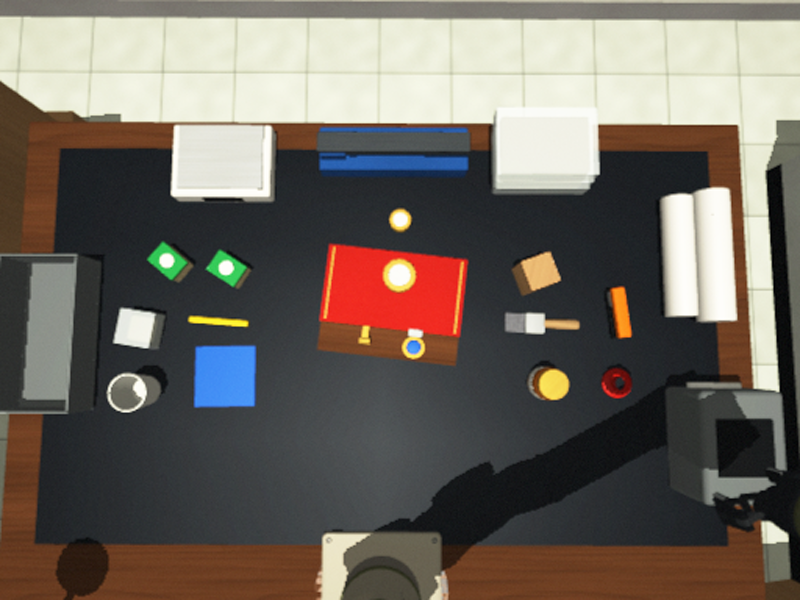

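View pics/scene0.png

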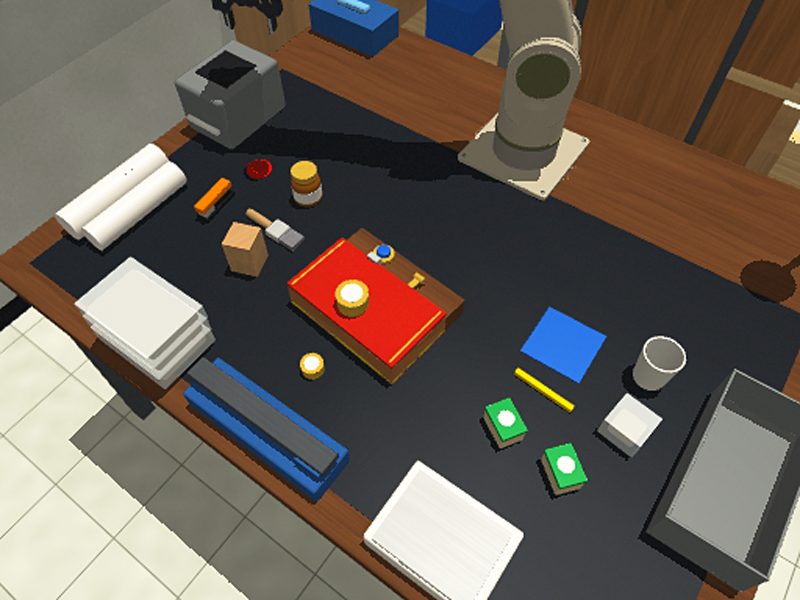

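The top view shows the target tin on the red lid at about (399,275), the mat at (225,376), and the nearer tub at (227,268). The knob is at (365,335) and the button at (413,347). A small decoy tin stands behind the case at (400,219). Next I measure these by rectified segmentation.

```bash
cat > m.py <<'E'
from h import *
im=viewer.camera("top"); hsv=cv2.cvtColor(im,cv2.COLOR_BGR2HSV)
def rect(lo,hi,z,box):
    m=cv2.inRange(hsv,lo,hi); k=np.zeros_like(m); x0,y0,x1,y1=box; k[y0:y1,x0:x1]=m[y0:y1,x0:x1]
    c=max(cv2.findContours(k,0,2)[0],key=cv2.contourArea)
    P=np.array([ray("top",q[0],z)[:2] for q in c],np.float32)
    r=cv2.minAreaRect(P*1000); return r, cv2.boxPoints(r).round()
print("lid",*rect((0,150,80),(9,255,255),.0685,(190,140,310,225)))
print("mat",*rect((105,150,80),(125,255,255),.003,(115,210,175,270)))
print("tub",*rect((45,100,50),(80,255,255),.044,(125,150,165,190)))
print("tinspot",*rect((0,0,215),(180,60,255),.1035,(240,160,270,190)))
print("tubspot",*rect((0,0,200),(180,60,255),.044,(130,155,160,185)))
print("tingold",*rect((10,60,80),(35,255,255),.1035,(240,160,270,190)))
print("button",*rect((100,120,80),(125,255,255),.072,(250,210,280,235)))
print("knob",*rect((15,100,80),(35,255,255),.068,(225,205,240,223)))
E
python3 m.py
```

```text
lid ((585.681640625, -21.70196533203125), (272.79864501953125, 153.91957092285156), 83.53682708740234) [[ 494. -149.]
 [ 647. -166.]
 [ 678.  105.]
 [ 525.  122.]]
mat ((417.2167053222656, 316.9480285644531), (121.55184173583984, 123.6065444946289), 0.23892678320407867) [[356. 378.]
 [357. 255.]
 [478. 255.]
 [478. 379.]]
tub ((630.9352416992188, 309.2781066894531), (69.73333740234375, 50.86325454711914), 57.91032409667969) [[591. 293.]
 [634. 266.]
 [671. 325.]
 [628. 352.]]
tinspot ((609.9918212890625, -33.027931213378906), (38.34693145751953, 37.993812561035156), 0.2576717734336853) [[591. -14.]
 [591. -52.]
 [629. -52.]
 [629. -14.]]
tubspot ((631.1868896484375, 309.58111572265625), (24.977596282958984, 28.05906867980957), 0.2586086392402649) [[619. 324.]
 [619. 295.]
 [644. 296.]
 [644. 324.]]
tingold ((610.0408325195312, -31.575151443481445), (61.94459915161133, 58.490848541259766), 0.2515682876110077) [[579.  -2.]
 [579. -61.]
 [641. -61.]
 [641.  -2.]]
button ((476.69091796875, -60.46913146972656), (20.738574981689453, 20.83443260192871), 0.23748226463794708) [[466. -50.]
 [466. -71.]
 [487. -71.]
 [487. -50.]]
knob ((498.7021484375, 35.0589714050293), (35.86618423461914, 20.90278434753418), 0.5190199017524719) [[481.  45.]
 [481.  24.]
 [517.  25.]
 [517.  46.]]
```

arm_command(plan=[{"dp":[0,0,0],"spin":0.134},{"dp":[0,0,0],"spin":0.134},{"dp":[0,0,0],"spin":0.134},{"dp":[0,0,0],"spin":0.134},{"dp":[0,0,0],"spin":0}], grip=-1, newtons=30)

```text
clock: 1.35
position: [0.2571, -0.5697, 0.4047]
ee_rot: [0.998, -0.057, -0.0, 0.0]
ft_force: [-0.6, -0.1, -0.1]
grip_width: 0.999
grasp_force: 0.0
```

arm_command(plan=[{"dp":[22,-44,0],"spin":0},{"dp":[22,-44,0],"spin":0},{"dp":[22,-44,0],"spin":0},{"dp":[22,-44,0],"spin":0},{"dp":[22,-44,0],"spin":0}])

```text
clock: 1.85
position: [0.3917, -0.3615, 0.405]
ee_rot: [0.999, -0.054, 0.0, 0.0]
ft_force: [0.9, -0.5, 0.3]
grip_width: 1.001
grasp_force: 0.0
```

arm_command(plan=[{"dp":[22,-44,0],"spin":0},{"dp":[22,-44,0],"spin":0},{"dp":[22,-44,0],"spin":0},{"dp":[22,-44,0],"spin":0},{"dp":[22,-44,0],"spin":0}])

```text
clock: 2.35
position: [0.5256, -0.1553, 0.4051]
ee_rot: [0.999, -0.054, 0.0, 0.0]
ft_force: [0.1, -0.6, -0.2]
grip_width: 1.0
grasp_force: 0.0
```

arm_command(plan=[{"dp":[22,-44,0],"spin":0},{"dp":[22,-44,0],"spin":0},{"dp":[0,0,0],"spin":0},{"dp":[0,0,0],"spin":0}])

```text
clock: 2.75
position: [0.5789, -0.0733, 0.4045]
ee_rot: [0.999, -0.053, -0.0, -0.0]
ft_force: [-0.2, -0.6, -0.3]
grip_width: 1.003
grasp_force: 0.0
```

arm_command(plan=[{"dp":[13,-22,0],"spin":0},{"dp":[13.5,-22,0],"spin":0.01},{"dp":[0,0,40],"spin":0},{"dp":[0,0,40],"spin":0},{"dp":[0,0,0],"spin":0}])

```text
clock: 3.25
position: [0.6078, -0.0357, 0.3195]
ee_rot: [0.998, -0.061, -0.004, 0.001]
ft_force: [-0.6, -0.8, -0.5]
grip_width: 1.002
grasp_force: 0.0
```

```bash
cat >> h.py <<'E'
def go(x,y,z,yaw=None):  # mm; print tool-frame shift to target
    o=manip.get_obs(); M=Ro.from_quat(o["ee_rot"]).as_matrix(); p=np.array(o["position"])*1000
    d=M.T@(np.array([x,y,z])-p); psi=np.arctan2(M[1,0],M[0,0])
    print("clk",round(o["clock"],2),"pos",p.round(1),"psi",psi.round(3),"dp",d.round(1),"spin",None if yaw is None else round((psi-yaw+np.pi)%(2*np.pi)-np.pi,3),"gw",o["grip_width"],"f",np.round(o["ft_force"],1),"gf",o["grasp_force"])
E
python3 -c "
from h import *
go(610,-32,243,-.113)
im=viewer.camera('scene');cv2.imwrite('pics/s1.png',cv2.resize(im[90:290,110:376],(800,600)))"
```

```text
clk 3.25 pos [607.8 -35.7 319.5] psi -0.122 dp [ 2.4 -4.1 76.5] spin -0.009 gw 1.0022320354016208 f [-0.6 -0.8 -0.5] gf 0.0
```

View pics/s1.png

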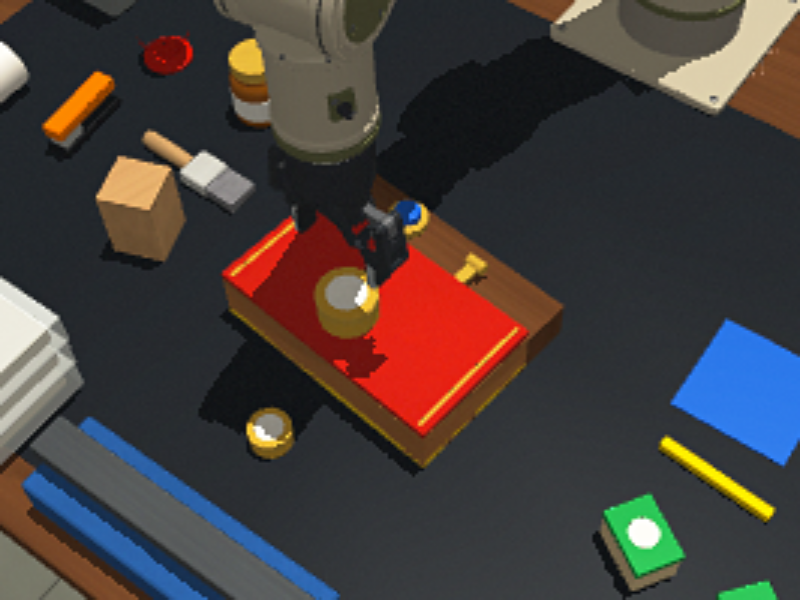

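The open fingers are above the tin, at about (305,215) and (385,250), with the tin top at (347,285). That agrees with the numbers, so I descend.

arm_command(plan=[{"dp":[2.4,-4,26],"spin":-0.009},{"dp":[0,0,25],"spin":0},{"dp":[0,0,25],"spin":0},{"dp":[0,0,0],"spin":0},{"dp":[0,0,0],"spin":0}])

```text
clock: 3.8
position: [0.6133, -0.0308, 0.2511]
ee_rot: [0.998, -0.057, 0.001, 0.0]
ft_force: [1.4, -0.4, 2.2]
grip_width: 1.003
grasp_force: 0.0
```

arm_command(plan=[{"dp":[0,0,0],"spin":0},{"dp":[0,0,0],"spin":0},{"dp":[0,0,0],"spin":0},{"dp":[0,0,0],"spin":0},{"dp":[0,0,0],"spin":0}], grip=1, newtons=30)

```text
clock: 4.3
position: [0.6133, -0.0304, 0.251]
ee_rot: [0.998, -0.057, 0.001, 0.0]
ft_force: [-1.7, -0.6, 7.1]
grip_width: 0.69
grasp_force: 33.9
```

```bash
python3 -c "
from h import *
go(417,317,300,-.113)"
```

```text
clk 4.3 pos [613.3 -30.4 251. ] psi -0.113 dp [-234.2 -322.9  -49.8] spin -0.0 gw 0.6899763680178088 f [-1.7 -0.6  7.1] gf 33.90453100204468
```

arm_command(plan=[{"dp":[0,0,-10],"spin":0},{"dp":[0,0,-30],"spin":0},{"dp":[0,0,-40],"spin":0},{"dp":[0,0,0],"spin":0}])

```text
clock: 4.7
position: [0.614, -0.0297, 0.3356]
ee_rot: [0.998, -0.056, 0.005, -0.0]
ft_force: [0.9, 1.5, -0.9]
grip_width: 0.69
grasp_force: 33.1
```

```bash
python3 -c "
from h import *
go(417,317,300,-.113)"
```

```text
clk 4.7 pos [614.  -29.7 335.6] psi -0.113 dp [-235.2 -322.3   33.6] spin -0.0 gw 0.6902479606414722 f [ 0.9  1.5 -0.9] gf 33.10573160648346
```

arm_command(plan=[{"dp":[-24,-33,0],"spin":0},{"dp":[-26,-36,0],"spin":0},{"dp":[-26,-36,0],"spin":0},{"dp":[-26,-36,0],"spin":0},{"dp":[-26,-36,0],"spin":0}])

```text
clock: 5.2
position: [0.5042, 0.1616, 0.3293]
ee_rot: [0.998, -0.057, 0.0, 0.0]
ft_force: [0.5, 0.2, -1.2]
grip_width: 0.689
grasp_force: 33.1
```

arm_command(plan=[{"dp":[-26,-36,0],"spin":0},{"dp":[-26,-36,0],"spin":0},{"dp":[-26,-36,20],"spin":0},{"dp":[-20,-27,20],"spin":0},{"dp":[0,0,0],"spin":0}])

```text
clock: 5.7
position: [0.4193, 0.3092, 0.287]
ee_rot: [0.999, -0.053, -0.002, 0.0]
ft_force: [-0.9, -0.4, -2.3]
grip_width: 0.69
grasp_force: 33.0
```

```bash
python3 -c "
from h import *
go(417,317,187,-.113)"
```

```text
clk 5.7 pos [419.3 309.2 287. ] psi -0.105 dp [ -2.8  -7.5 100. ] spin 0.008 gw 0.6903764134734667 f [-0.9 -0.4 -2.3] gf 33.03200304508209
```

arm_command(plan=[{"dp":[-2.8,-7.5,35],"spin":0.008},{"dp":[0,0,30],"spin":0},{"dp":[0,0,20],"spin":0},{"dp":[0,0,5],"spin":0},{"dp":[0,0,0],"spin":0}])

```text
clock: 6.2
position: [0.4215, 0.313, 0.1988]
ee_rot: [0.998, -0.061, -0.0, 0.0]
ft_force: [0.4, -0.2, -0.8]
grip_width: 0.692
grasp_force: 33.2
```

```bash
python3 -c "
from h import *
go(417,317,187,-.113)"
```

```text
clk 6.2 pos [421.5 313.  198.8] psi -0.121 dp [-4.9 -3.4 11.8] spin -0.008 gw 0.6918487523973443 f [ 0.4 -0.2 -0.8] gf 33.19098472595215
```

arm_command(plan=[{"dp":[-4,-3,5],"spin":-0.008},{"dp":[0,0,3],"spin":0},{"dp":[0,0,2],"spin":0},{"dp":[0,0,0],"spin":0}])

```text
clock: 6.6
position: [0.4178, 0.3165, 0.1888]
ee_rot: [0.998, -0.057, 0.0, 0.0]
ft_force: [0.3, 0.1, -0.5]
grip_width: 0.692
grasp_force: 33.2
```

```bash
python3 -c "
from h import *
go(417,317,187,-.113)"
```

```text
clk 6.6 pos [417.8 316.5 188.8] psi -0.113 dp [-0.9 -0.4  1.8] spin -0.0 gw 0.692289829288877 f [ 0.3  0.1 -0.5] gf 33.19113492965698
```

arm_command(plan=[{"dp":[-0.9,0,2],"spin":0},{"dp":[0,0,0],"spin":0}])

```text
clock: 6.8
position: [0.4168, 0.3166, 0.1866]
ee_rot: [0.998, -0.057, -0.0, 0.0]
ft_force: [-0.4, 0.0, -1.4]
grip_width: 0.691
grasp_force: 33.2
```

arm_command(plan=[{"dp":[0,0,1],"spin":0},{"dp":[0,0,0],"spin":0}])

```text
clock: 7.0
position: [0.4169, 0.3167, 0.1856]
ee_rot: [0.998, -0.057, 0.0, 0.0]
ft_force: [-0.2, 0.1, -0.8]
grip_width: 0.688
grasp_force: 33.2
```

arm_command(plan=[{"dp":[0,0,1.5],"spin":0},{"dp":[0,0,0],"spin":0}])

```text
clock: 7.2
position: [0.4169, 0.3169, 0.1854]
ee_rot: [0.998, -0.057, 0.0, 0.0]
ft_force: [-7.2, -4.7, 16.2]
grip_width: 0.691
grasp_force: 34.7
```

arm_command(plan=[{"dp":[0,0,1],"spin":0},{"dp":[0,0,0],"spin":0}])

```text
clock: 7.4
position: [0.4168, 0.3169, 0.1853]
ee_rot: [0.998, -0.057, 0.0, 0.0]
ft_force: [-10.1, -9.2, 29.2]
grip_width: 0.689
grasp_force: 36.2
```

Contact. I back off 2 mm, open and rise.

arm_command(plan=[{"dp":[0,0,-2.2],"spin":0},{"dp":[0,0,0],"spin":0}])

```text
clock: 7.6
position: [0.417, 0.3168, 0.1857]
ee_rot: [0.998, -0.057, 0.0, -0.0]
ft_force: [-0.0, 0.5, -2.0]
grip_width: 0.695
grasp_force: 33.1
```

arm_command(plan=[{"dp":[0,0,0],"spin":0},{"dp":[0,0,0],"spin":0},{"dp":[0,0,0],"spin":0},{"dp":[0,0,0],"spin":0},{"dp":[0,0,0],"spin":0}], grip=-1)

```text
clock: 8.1
position: [0.4169, 0.3167, 0.1853]
ee_rot: [0.998, -0.057, -0.0, 0.0]
ft_force: [-0.3, 0.1, 0.1]
grip_width: 1.0
grasp_force: 0.0
```

arm_command(plan=[{"dp":[0,0,-15],"spin":0},{"dp":[0,0,-35],"spin":0},{"dp":[0,0,-45],"spin":0},{"dp":[0,0,0],"spin":0}])

```text
clock: 8.5
position: [0.4181, 0.3183, 0.2872]
ee_rot: [0.998, -0.056, 0.004, -0.003]
ft_force: [-0.1, 0.6, -0.5]
grip_width: 1.002
grasp_force: 0.0
```

```bash
python3 -c "
from h import *
go(475.8,-59.6,300,-.113)
viewer.camera('scene');viewer.camera('top')
for c in ['scene','top']:
  print([(np.round(d['position'],3),d['score']) for d in finder.find_in(c,'tin')])"
```

```text
clk 8.5 pos [418.1 318.3 287.2] psi -0.113 dp [100.1 368.9 -14.5] spin 0.0 gw 1.0019873809783872 f [-0.1  0.6 -0.5] gf 0.0
[(array([0.425, 0.314, 0.036]), 0.89), (array([ 0.737, -0.029,  0.023]), 0.76)]
[(array([ 0.732, -0.033,  0.026]), 0.71), (array([0.427, 0.309, 0.038]), 0.59)]
```

arm_command(plan=[{"dp":[11,40,-2],"spin":0},{"dp":[12.5,46,-2],"spin":0},{"dp":[12.5,46,-2],"spin":0},{"dp":[12.5,46,-2],"spin":0},{"dp":[12.5,46,-2],"spin":0}], grip=1)

```text
clock: 9.2
position: [0.4517, 0.0852, 0.2896]
ee_rot: [0.998, -0.056, -0.001, 0.0]
ft_force: [1.7, 0.2, -0.3]
grip_width: 0.145
grasp_force: 0.0
```

arm_command(plan=[{"dp":[12.5,46,-2],"spin":0},{"dp":[12.5,46,-2],"spin":0},{"dp":[12.5,46,0],"spin":0},{"dp":[0,0,0],"spin":0},{"dp":[0,0,0],"spin":0}])

```text
clock: 9.7
position: [0.4735, -0.055, 0.2934]
ee_rot: [0.998, -0.058, -0.001, -0.0]
ft_force: [1.6, 0.4, -0.1]
grip_width: -0.005
grasp_force: 0.0
```

```bash
python3 -c "
from h import *
go(475.8,-59.6,255,-.113)"
```

```text
clk 9.7 pos [473.5 -55.  293.4] psi -0.116 dp [ 2.9  4.3 38.4] spin -0.003 gw -0.004614683015338866 f [ 1.6  0.4 -0.1] gf 0.0
```

arm_command(plan=[{"dp":[2.9,4.3,20],"spin":-0.003},{"dp":[0,0,18],"spin":0},{"dp":[0,0,0],"spin":0},{"dp":[0,0,0],"spin":0}])

```text
clock: 10.1
position: [0.4761, -0.0576, 0.2563]
ee_rot: [0.999, -0.054, -0.001, -0.0]
ft_force: [-0.1, -0.0, 0.2]
grip_width: 0.001
grasp_force: 0.0
```

```bash
python3 -c "
from h import *
go(475.8,-59.6,240,-.113)"
```

```text
clk 10.1 pos [476.1 -57.6 256.3] psi -0.108 dp [-0.1  2.1 16.3] spin 0.005 gw 0.0008136537529412743 f [-0.1 -0.   0.2] gf 0.0
```

arm_command(plan=[{"dp":[0,2,7],"spin":0},{"dp":[0,0,5],"spin":0},{"dp":[0,0,4],"spin":0},{"dp":[0,0,0],"spin":0},{"dp":[0,0,0],"spin":0}])

```text
clock: 10.6
position: [0.4763, -0.0607, 0.2408]
ee_rot: [0.998, -0.055, 0.0, 0.0]
ft_force: [0.0, -0.3, 4.3]
grip_width: -0.002
grasp_force: 2.0
```

```bash
python3 -c "
from h import *
go(475.8,-59.6,240,-.113)
a=viewer.camera('scene');b=viewer.camera('top')
cv2.imwrite('pics/s2.png',cv2.resize(a[110:260,150:350],(800,600)))
for c in ['scene','top']:
  print([(np.round(d['position'],3),d['score']) for d in finder.find_in(c,'lid_knob')])"
```

```text
clk 10.6 pos [476.3 -60.7 240.8] psi -0.11 dp [-0.6 -1.   0.8] spin 0.003 gw -0.0024581460098172976 f [ 0.  -0.3  4.3] gf 2.026269882917404
[]
[(array([0.601, 0.002, 0.087]), 0.89), (array([0.582, 0.02 , 0.084]), 0.43)]
```

View pics/s2.png

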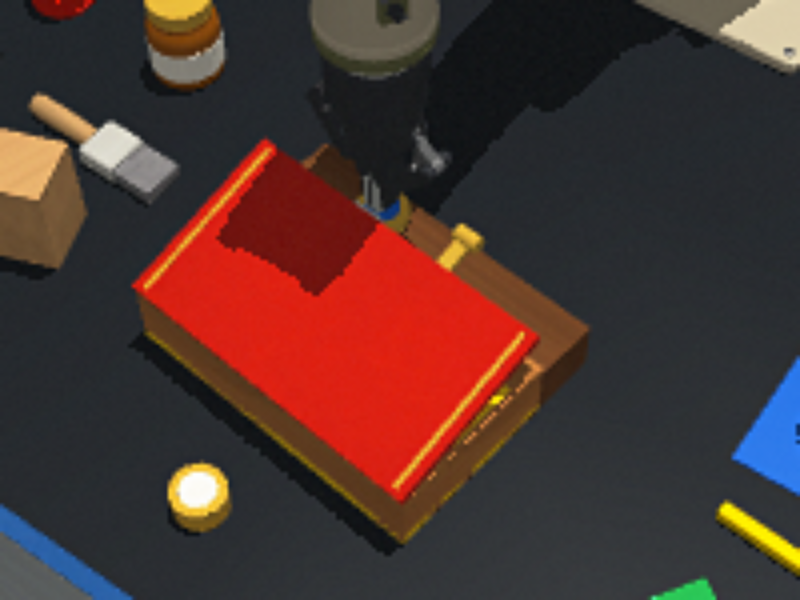

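The lid has popped: the red lid is raised, with a gap at its right edge near (490,400) and the knob at (462,240). I go to the knob next.

arm_command(plan=[{"dp":[0,0,-15],"spin":0},{"dp":[0,0,-40],"spin":0},{"dp":[0,0,-35],"spin":0},{"dp":[0,-30,0],"spin":0},{"dp":[5,-40,0],"spin":0}], grip=-0.2)

```text
clock: 11.3
position: [0.4885, 0.0074, 0.3313]
ee_rot: [0.998, -0.057, 0.001, 0.0]
ft_force: [2.2, 0.4, -0.0]
grip_width: 0.6
grasp_force: 0.0
```

arm_command(plan=[{"dp":[5,-24,0],"spin":0},{"dp":[0,0,0],"spin":0},{"dp":[0,0,0],"spin":0}])

```text
clock: 11.6
position: [0.496, 0.0316, 0.3299]
ee_rot: [0.999, -0.055, -0.001, 0.0]
ft_force: [0.0, 0.1, -0.6]
grip_width: 0.605
grasp_force: 0.0
```

```bash
python3 -c "
from h import *
go(497,33.6,269,-.113)
a=viewer.camera('scene');b=viewer.camera('top')
cv2.imwrite('pics/s3.png',np.hstack([cv2.resize(a[110:210,190:290],(400,400),interpolation=2),cv2.resize(b[150:250,190:290],(400,400),interpolation=2)]))
for c in ['scene','top']:
  print(pix(c,[.497,.0336,.115]),[(np.round(d['position'],3),d['score'],pix(c,d['position'])) for d in finder.find_in(c,'lid_knob')])"
```

```text
clk 11.6 pos [496.   31.6 329.9] psi -0.109 dp [ 0.8 -2.1 60.9] spin 0.004 gw 0.6049867969809417 f [ 0.   0.1 -0.6] gf 0.0
[266.24270475 168.11748654] [(array([ 0.592, -0.006,  0.09 ]), 0.92, array([235.7642176 , 188.82663458]))]
[232.07294047 213.94728931] [(array([ 0.604, -0.056,  0.084]), 0.58, array([263.34033731, 178.42656147]))]
```

View pics/s3.png

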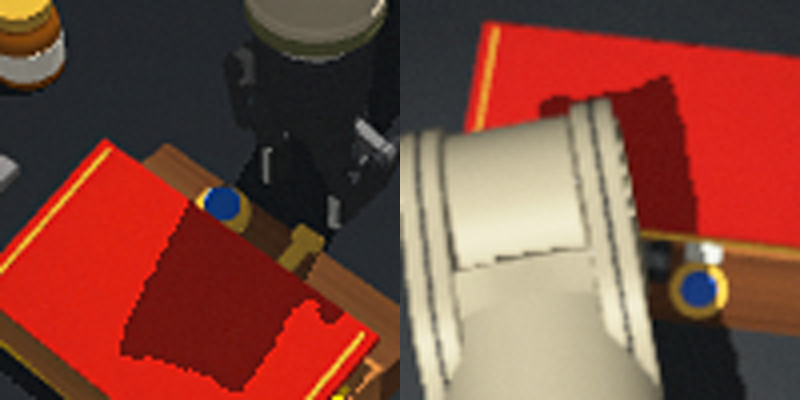

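The knob shows at (308,238) in the left crop, which is scene pixel (267,169.5). The prediction was (266,168), so I descend and pinch.

arm_command(plan=[{"dp":[0.8,-2,25],"spin":0.004},{"dp":[0,0,20],"spin":0},{"dp":[0,0,15],"spin":0},{"dp":[0,0,0],"spin":0},{"dp":[0,0,0],"spin":0}])

```text
clock: 12.3
position: [0.4974, 0.033, 0.2708]
ee_rot: [0.998, -0.057, -0.0, 0.0]
ft_force: [0.5, 0.0, -0.5]
grip_width: 0.596
grasp_force: 0.0
```

arm_command(plan=[{"dp":[0,0,0],"spin":0},{"dp":[0,0,0],"spin":0},{"dp":[0,0,0],"spin":0},{"dp":[0,0,0],"spin":0},{"dp":[0,0,0],"spin":0}], grip=1, newtons=25)

```text
clock: 12.8
position: [0.4975, 0.0333, 0.2707]
ee_rot: [0.998, -0.057, 0.0, 0.0]
ft_force: [1.0, -2.5, -0.6]
grip_width: 0.223
grasp_force: 26.6
```

```bash
cat > lid.py <<'E'
from h import *
# incremental tool shifts along arc from a0 to a1, starting where the tool stands
a0,a1,n=map(float,sys.argv[1:4]); a=np.linspace(a0,a1,int(n)+1)
f=178*np.cos(a)-4*np.sin(a); u=178*np.sin(a)+4*np.cos(a)
go(557.9+.9937*(103-f[0])+.1124*45,-18.55-.1124*(103-f[0])+.9937*45,155+60.5+u[0],-.113)
print(np.c_[a[1:],-np.diff(f),-np.diff(u)].round(1))
E
python3 lid.py .29 1.78 30
```

```text
clk 12.8 pos [497.5  33.3 270.7] psi -0.115 dp [-0.6 -0.3  0.4] spin -0.002 gw 0.22296293711716939 f [ 1.  -2.5 -0.6] gf 26.58711075782776
[[ 0.3  2.9 -8.3]
 [ 0.4  3.3 -8.2]
 [ 0.4  3.7 -8. ]
 [ 0.5  4.1 -7.8]
 [ 0.5  4.5 -7.6]
 [ 0.6  4.9 -7.4]
 [ 0.6  5.2 -7.1]
 [ 0.7  5.6 -6.8]
 [ 0.7  5.9 -6.6]
 [ 0.8  6.2 -6.3]
 [ 0.8  6.5 -5.9]
 [ 0.9  6.8 -5.6]
 [ 0.9  7.1 -5.3]
 [ 1.   7.4 -4.9]
 [ 1.   7.6 -4.5]
 [ 1.1  7.8 -4.1]
 [ 1.1  8.  -3.8]
 [ 1.2  8.2 -3.4]
 [ 1.2  8.3 -2.9]
 [ 1.3  8.5 -2.5]
 [ 1.3  8.6 -2.1]
 [ 1.4  8.7 -1.7]
 [ 1.4  8.8 -1.2]
 [ 1.5  8.8 -0.8]
 [ 1.5  8.8 -0.4]
 [ 1.6  8.8  0.1]
 [ 1.6  8.8  0.5]
 [ 1.7  8.8  0.9]
 [ 1.7  8.7  1.4]
 [ 1.8  8.7  1.8]]
```

arm_command(plan=[{"dp":[2.9,0,-8.3],"spin":0},{"dp":[3.3,0,-8.2],"spin":0},{"dp":[3.7,0,-8],"spin":0},{"dp":[4.1,0,-7.8],"spin":0},{"dp":[4.5,0,-7.6],"spin":0}])

```text
clock: 13.3
position: [0.5159, 0.0312, 0.311]
ee_rot: [0.998, -0.057, -0.0, 0.0]
ft_force: [1.2, -4.2, -2.7]
grip_width: 0.229
grasp_force: 26.0
```

arm_command(plan=[{"dp":[4.9,0,-7.4],"spin":0},{"dp":[5.2,0,-7.1],"spin":0},{"dp":[5.6,0,-6.8],"spin":0},{"dp":[5.9,0,-6.6],"spin":0},{"dp":[6.2,0,-6.3],"spin":0}])

```text
clock: 13.8
position: [0.5437, 0.0281, 0.345]
ee_rot: [0.998, -0.057, -0.0, 0.0]
ft_force: [-1.7, -5.0, -2.1]
grip_width: 0.224
grasp_force: 26.0
```

```bash
python3 lid.py .787 1.78 20
```

```text
clk 13.8 pos [543.7  28.1 345. ] psi -0.114 dp [-0.5 -0.3  0.6] spin -0.001 gw 0.22448312842143373 f [-1.7 -5.  -2.1] gf 25.956183671951294
[[ 0.8  6.5 -5.9]
 [ 0.9  6.8 -5.6]
 [ 0.9  7.1 -5.3]
 [ 1.   7.4 -4.9]
 [ 1.   7.6 -4.5]
 [ 1.1  7.8 -4.1]
 [ 1.1  8.  -3.8]
 [ 1.2  8.2 -3.4]
 [ 1.2  8.3 -2.9]
 [ 1.3  8.5 -2.5]
 [ 1.3  8.6 -2.1]
 [ 1.4  8.7 -1.7]
 [ 1.4  8.8 -1.2]
 [ 1.5  8.8 -0.8]
 [ 1.5  8.8 -0.4]
 [ 1.6  8.8  0.1]
 [ 1.6  8.8  0.5]
 [ 1.7  8.8  0.9]
 [ 1.7  8.7  1.4]
 [ 1.8  8.7  1.8]]
```

Tracking well, so I continue.

arm_command(plan=[{"dp":[6.5,0,-5.9],"spin":0},{"dp":[6.8,0,-5.6],"spin":0},{"dp":[7.1,0,-5.3],"spin":0},{"dp":[7.4,0,-4.9],"spin":0},{"dp":[7.6,0,-4.5],"spin":0}])

```text
clock: 14.3
position: [0.5791, 0.0241, 0.3712]
ee_rot: [0.998, -0.057, 0.0, 0.0]
ft_force: [-2.5, -5.4, -0.7]
grip_width: 0.225
grasp_force: 26.1
```

arm_command(plan=[{"dp":[7.8,0,-4.1],"spin":0},{"dp":[8,0,-3.8],"spin":0},{"dp":[8.2,0,-3.4],"spin":0},{"dp":[8.3,0,-2.9],"spin":0},{"dp":[8.5,0,-2.5],"spin":0}])

```text
clock: 14.8
position: [0.6198, 0.0195, 0.3879]
ee_rot: [0.998, -0.057, 0.0, 0.0]
ft_force: [-2.0, -4.1, 1.8]
grip_width: 0.226
grasp_force: 26.5
```

```bash
python3 lid.py 1.283 1.75 10|head -1
```

```text
clk 14.8 pos [619.8  19.5 387.9] psi -0.114 dp [-0.9 -0.3  0.6] spin -0.001 gw 0.22551855536206045 f [-2.  -4.1  1.8] gf 26.458396911621094
```

arm_command(plan=[{"dp":[8.6,0,-2.1],"spin":0},{"dp":[8.7,0,-1.7],"spin":0},{"dp":[8.8,0,-1.2],"spin":0},{"dp":[8.8,0,-0.8],"spin":0},{"dp":[8.8,0,-0.4],"spin":0}])

```text
clock: 15.3
position: [0.6633, 0.0145, 0.394]
ee_rot: [0.998, -0.057, 0.0, -0.0]
ft_force: [-2.0, -4.2, 3.2]
grip_width: 0.227
grasp_force: 27.1
```

arm_command(plan=[{"dp":[8.8,0,0.1],"spin":0},{"dp":[8.8,0,0.5],"spin":0},{"dp":[8.8,0,0.9],"spin":0},{"dp":[6,0,1],"spin":0},{"dp":[0,0,0],"spin":0}])

```text
clock: 15.8
position: [0.6958, 0.0108, 0.3913]
ee_rot: [0.998, -0.057, 0.001, -0.0]
ft_force: [-1.4, -3.9, 5.5]
grip_width: 0.228
grasp_force: 27.8
```

```bash
python3 lid.py 1.74 1.75 10|head -1
```

```text
clk 15.8 pos [695.8  10.8 391.3] psi -0.114 dp [ 3.2 -0.3  1. ] spin -0.001 gw 0.22792112665676495 f [-1.4 -3.9  5.5] gf 27.770412862300873
```

arm_command(plan=[{"dp":[2,0,0.4],"spin":0},{"dp":[1.5,0,0.3],"spin":0},{"dp":[0,0,0],"spin":0}])

```text
clock: 16.1
position: [0.6988, 0.0105, 0.3908]
ee_rot: [0.998, -0.057, 0.001, -0.0]
ft_force: [0.2, -4.3, 5.7]
grip_width: 0.229
grasp_force: 27.8
```

arm_command(plan=[{"dp":[0,0,0],"spin":0},{"dp":[0,0,0],"spin":0},{"dp":[0,0,0],"spin":0},{"dp":[0,0,0],"spin":0},{"dp":[0,0,0],"spin":0}], grip=-0.2)

```text
clock: 16.6
position: [0.6981, 0.0107, 0.3903]
ee_rot: [0.998, -0.057, -0.0, -0.0]
ft_force: [0.4, -0.3, -0.0]
grip_width: 0.603
grasp_force: 0.0
```

arm_command(plan=[{"dp":[0,0,-15],"spin":0},{"dp":[0,0,-25],"spin":0},{"dp":[0,0,-25],"spin":0},{"dp":[0,0,0],"spin":0}])

```text
clock: 17.0
position: [0.6983, 0.0106, 0.4611]
ee_rot: [0.998, -0.057, 0.004, -0.0]
ft_force: [0.2, -0.3, 0.6]
grip_width: 0.602
grasp_force: 0.0
```

```bash
python3 -c "
from h import *
go(631,309.4,330,1.011)
a=viewer.camera('scene')
cv2.imwrite('pics/s4.png',cv2.resize(a[60:360,100:500],(800,600)))"
```

```text
clk 17.0 pos [698.3  10.6 461.1] psi -0.114 dp [-101.8 -289.   130.8] spin -1.125 gw 0.6024981976606463 f [ 0.2 -0.3  0.6] gf 0.0
```

View pics/s4.png

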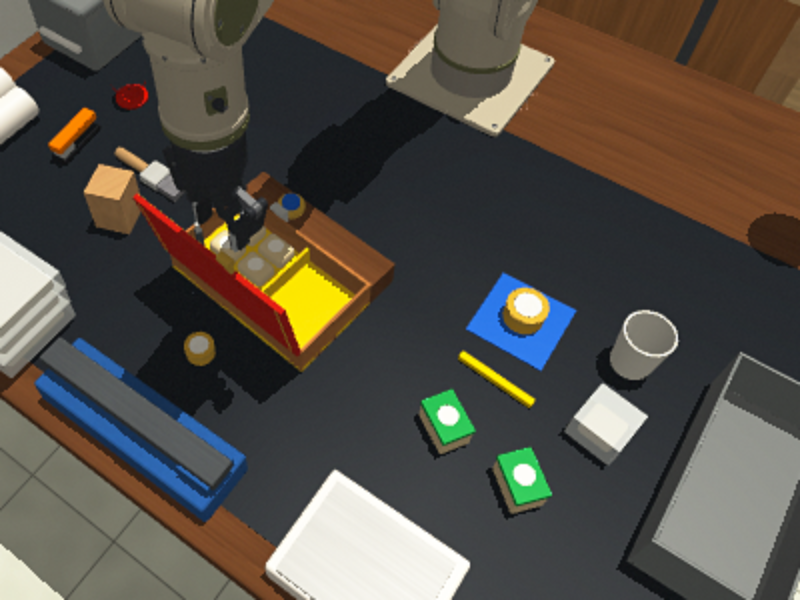

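The lid leans open and the yellow bay is free. The tin stands on the mat at (527,308) and the target tub is at (447,418). I go to the tub.

arm_command(plan=[{"dp":[-13,-37,0],"spin":0},{"dp":[-15,-42,0],"spin":0},{"dp":[-15,-42,0],"spin":0},{"dp":[-15,-42,0],"spin":0},{"dp":[-15,-42,0],"spin":0}], grip=-1)

```text
clock: 17.55
position: [0.6482, 0.224, 0.4553]
ee_rot: [0.998, -0.057, -0.0, 0.0]
ft_force: [0.9, 0.2, 0.3]
grip_width: 0.999
grasp_force: 0.0
```

arm_command(plan=[{"dp":[-15,-42,0],"spin":0},{"dp":[-14,-40,0],"spin":0},{"dp":[0,0,0],"spin":-0.14},{"dp":[0,0,0],"spin":-0.14},{"dp":[0,0,0],"spin":-0.14}])

```text
clock: 18.05
position: [0.6292, 0.3077, 0.4549]
ee_rot: [0.988, 0.155, -0.0, 0.0]
ft_force: [-0.0, -0.5, 0.1]
grip_width: 1.007
grasp_force: 0.0
```

arm_command(plan=[{"dp":[0,0,20],"spin":-0.14},{"dp":[0,0,20],"spin":-0.14},{"dp":[0,0,30],"spin":-0.14},{"dp":[0,0,30],"spin":-0.14},{"dp":[0,0,30],"spin":-0.14}])

```text
clock: 18.55
position: [0.6293, 0.3071, 0.3241]
ee_rot: [0.875, 0.485, -0.0, 0.0]
ft_force: [0.2, -0.3, -1.2]
grip_width: 0.999
grasp_force: 0.0
```

```bash
python3 -c "
from h import *
go(631,309.4,183,1.011)"
```

```text
clk 18.55 pos [629.3 307.1 324.1] psi 1.012 dp [  2.9   0.3 141.1] spin 0.001 gw 0.9989878394463543 f [ 0.2 -0.3 -1.2] gf 0.0
```

arm_command(plan=[{"dp":[2.9,0,40],"spin":0},{"dp":[0,0,40],"spin":0},{"dp":[0,0,30],"spin":0},{"dp":[0,0,20],"spin":0},{"dp":[0,0,0],"spin":0}])

```text
clock: 19.05
position: [0.6298, 0.3089, 0.1915]
ee_rot: [0.876, 0.482, -0.003, -0.0]
ft_force: [-0.9, 0.2, 0.3]
grip_width: 1.001
grasp_force: 0.0
```

```bash
python3 -c "
from h import *
go(631,309.4,183,1.011)"
```

```text
clk 19.05 pos [629.8 308.9 191.5] psi 1.006 dp [1.1 0.7 8.5] spin -0.005 gw 1.0006626716850044 f [-0.9  0.2  0.3] gf 0.0
```

arm_command(plan=[{"dp":[1,0.7,6],"spin":0},{"dp":[0,0,2],"spin":0},{"dp":[0,0,0],"spin":0}])

```text
clock: 19.35
position: [0.6325, 0.3103, 0.1884]
ee_rot: [0.876, 0.482, 0.001, 0.0]
ft_force: [-0.4, 0.2, 0.7]
grip_width: 1.002
grasp_force: 0.0
```

arm_command(plan=[{"dp":[0,0,0],"spin":0},{"dp":[0,0,0],"spin":0},{"dp":[0,0,0],"spin":0},{"dp":[0,0,0],"spin":0},{"dp":[0,0,0],"spin":0}], grip=1, newtons=30)

```text
clock: 19.85
position: [0.6323, 0.3103, 0.188]
ee_rot: [0.876, 0.482, 0.0, 0.0]
ft_force: [-0.7, 0.0, 5.4]
grip_width: 0.532
grasp_force: 32.7
```

```bash
python3 -c "
from h import *
go(594.2,53.3,280,1.458)"
```

```text
clk 19.85 pos [632.3 310.3 188. ] psi 1.006 dp [-237.4  105.5  -92.1] spin -0.452 gw 0.5318713862424218 f [-0.7  0.   5.4] gf 32.659844756126404
```

arm_command(plan=[{"dp":[0,0,-20],"spin":0},{"dp":[0,0,-35],"spin":-0.113},{"dp":[0,0,-35],"spin":-0.113},{"dp":[0,0,-35],"spin":-0.113},{"dp":[0,0,-10],"spin":-0.113}])

```text
clock: 20.35
position: [0.6326, 0.3106, 0.3268]
ee_rot: [0.744, 0.668, 0.003, 0.001]
ft_force: [0.2, 0.5, -0.6]
grip_width: 0.533
grasp_force: 32.1
```

```bash
python3 -c "
from h import *
go(594.2,53.3,310,1.458)"
```

```text
clk 20.35 pos [632.6 310.6 326.8] psi 1.462 dp [-260.   -10.4   16. ] spin 0.004 gw 0.533033585407045 f [ 0.2  0.5 -0.6] gf 32.134162187576294
```

arm_command(plan=[{"dp":[-35,-2,0],"spin":0},{"dp":[-40,-2,0],"spin":0},{"dp":[-40,-2,0],"spin":0},{"dp":[-40,-2,0],"spin":0},{"dp":[-40,-1,0],"spin":0}])

```text
clock: 20.85
position: [0.6006, 0.1157, 0.322]
ee_rot: [0.746, 0.666, -0.0, -0.0]
ft_force: [0.5, -0.9, -1.5]
grip_width: 0.535
grasp_force: 32.0
```

arm_command(plan=[{"dp":[-40,-1,0],"spin":0},{"dp":[-25,0,10],"spin":0},{"dp":[0,0,10],"spin":0},{"dp":[0,0,0],"spin":0}])

```text
clock: 21.25
position: [0.5923, 0.0524, 0.3008]
ee_rot: [0.746, 0.666, -0.001, -0.001]
ft_force: [-0.4, 1.2, -1.5]
grip_width: 0.535
grasp_force: 32.0
```

```bash
python3 -c "
from h import *
go(594.2,53.3,200,1.458)
a=viewer.camera('scene')
cv2.imwrite('pics/s5.png',cv2.resize(a[90:240,150:350],(800,600)))"
```

```text
clk 21.25 pos [592.3  52.4 300.8] psi 1.457 dp [  1.2   2.  100.8] spin -0.001 gw 0.5353687147392765 f [-0.4  1.2 -1.5] gf 32.04357862472534
```

View pics/s5.png

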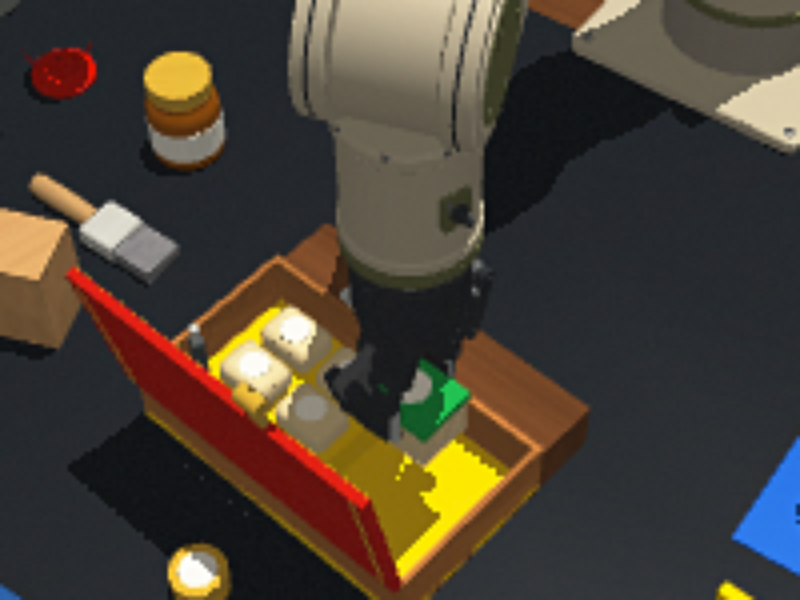

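The tub is held level above the empty bay at (430,410), and the lid is still open. I lower it.

arm_command(plan=[{"dp":[1.2,2,30],"spin":0},{"dp":[0,0,30],"spin":0},{"dp":[0,0,20],"spin":0},{"dp":[0,0,8],"spin":0},{"dp":[0,0,0],"spin":0}])

```text
clock: 21.8
position: [0.5948, 0.0551, 0.2139]
ee_rot: [0.745, 0.667, -0.0, -0.001]
ft_force: [-0.3, 0.1, -0.9]
grip_width: 0.532
grasp_force: 32.0
```

```bash
python3 -c "
from h import *
go(594.2,53.3,200,1.458)"
```

```text
clk 21.8 pos [594.8  55.1 213.9] psi 1.46 dp [-1.9 -0.4 13.9] spin 0.002 gw 0.5317797086875832 f [-0.3  0.1 -0.9] gf 32.03067183494568
```

arm_command(plan=[{"dp":[-1.5,0,7],"spin":0},{"dp":[0,0,4],"spin":0},{"dp":[0,0,0],"spin":0}])

```text
clock: 22.1
position: [0.5949, 0.0524, 0.2035]
ee_rot: [0.746, 0.666, 0.0, 0.0]
ft_force: [0.1, -0.0, -1.7]
grip_width: 0.534
grasp_force: 32.0
```

arm_command(plan=[{"dp":[0,0,1.5],"spin":0},{"dp":[0,0,0],"spin":0}])

```text
clock: 22.3
position: [0.5949, 0.0524, 0.2021]
ee_rot: [0.746, 0.666, 0.0, 0.0]
ft_force: [-0.6, -0.0, -2.1]
grip_width: 0.532
grasp_force: 32.0
```

arm_command(plan=[{"dp":[0,0,1],"spin":0},{"dp":[0,0,0],"spin":0}])

```text
clock: 22.5
position: [0.5949, 0.0524, 0.201]
ee_rot: [0.746, 0.666, 0.0, 0.0]
ft_force: [-0.5, 0.6, -0.9]
grip_width: 0.532
grasp_force: 32.0
```

arm_command(plan=[{"dp":[0,0,1],"spin":0},{"dp":[0,0,0],"spin":0}])

```text
clock: 22.7
position: [0.5949, 0.0525, 0.1999]
ee_rot: [0.746, 0.666, 0.0, 0.0]
ft_force: [0.0, -0.3, -1.3]
grip_width: 0.533
grasp_force: 32.1
```

arm_command(plan=[{"dp":[0,0,0.7],"spin":0},{"dp":[0,0,0],"spin":0}])

```text
clock: 22.9
position: [0.5949, 0.0525, 0.1999]
ee_rot: [0.746, 0.666, -0.0, 0.0]
ft_force: [-3.2, -0.7, 5.8]
grip_width: 0.535
grasp_force: 33.0
```

arm_command(plan=[{"dp":[0,0,0],"spin":0},{"dp":[0,0,0],"spin":0},{"dp":[0,0,0],"spin":0},{"dp":[0,0,0],"spin":0},{"dp":[0,0,0],"spin":0}], grip=-0.55)

```text
clock: 23.4
position: [0.5949, 0.0525, 0.1992]
ee_rot: [0.746, 0.666, 0.0, 0.0]
ft_force: [0.2, 0.5, 1.8]
grip_width: 0.771
grasp_force: 0.0
```

arm_command(plan=[{"dp":[0,0,-15],"spin":0},{"dp":[0,0,-35],"spin":0},{"dp":[0,0,-40],"spin":0},{"dp":[0,0,-40],"spin":0},{"dp":[0,0,0],"spin":0}])

```text
clock: 23.9
position: [0.5962, 0.0532, 0.3364]
ee_rot: [0.746, 0.666, 0.004, 0.003]
ft_force: [1.1, 0.1, -0.1]
grip_width: 0.775
grasp_force: 0.0
```

arm_command(plan=[{"dp":[0,-30,0],"spin":0},{"dp":[0,-40,0],"spin":0},{"dp":[0,-40,0],"spin":0},{"dp":[0,0,0],"spin":0},{"dp":[0,0,0],"spin":0}])

```text
clock: 24.4
position: [0.4852, 0.0649, 0.3302]
ee_rot: [0.746, 0.666, 0.0, 0.001]
ft_force: [1.3, -0.6, 0.8]
grip_width: 0.772
grasp_force: 0.0
```

```bash
python3 -c "
from h import *
go(594.2,53.3,200,1.458)
a=viewer.camera('scene');b=viewer.camera('top')
cv2.imwrite('pics/s6.png',cv2.resize(a[60:360,100:500],(800,600)))
for c in ['scene','top']:
  for n in ['tub','tin']: print(c,n,[(np.round(d['position'],3),d['score']) for d in finder.find_in(c,n)])"
```

```text
clk 24.4 pos [485.2  64.9 330.2] psi 1.458 dp [  0.8 109.4 130.4] spin 0.0 gw 0.7724476274992566 f [ 1.3 -0.6  0.8] gf 0.0
scene tub [(array([0.6  , 0.056, 0.055]), 0.87), (array([0.654, 0.429, 0.047]), 0.65), (array([ 0.425, -0.307,  0.06 ]), 0.26)]
scene tin [(array([0.423, 0.314, 0.037]), 0.87), (array([0.379, 0.476, 0.058]), 0.66), (array([ 0.738, -0.03 ,  0.022]), 0.52)]
top tub [(array([0.596, 0.046, 0.056]), 0.82), (array([0.634, 0.42 , 0.049]), 0.62)]
top tin [(array([0.414, 0.311, 0.038]), 0.84), (array([ 0.746, -0.038,  0.028]), 0.6)]
```

View pics/s6.png

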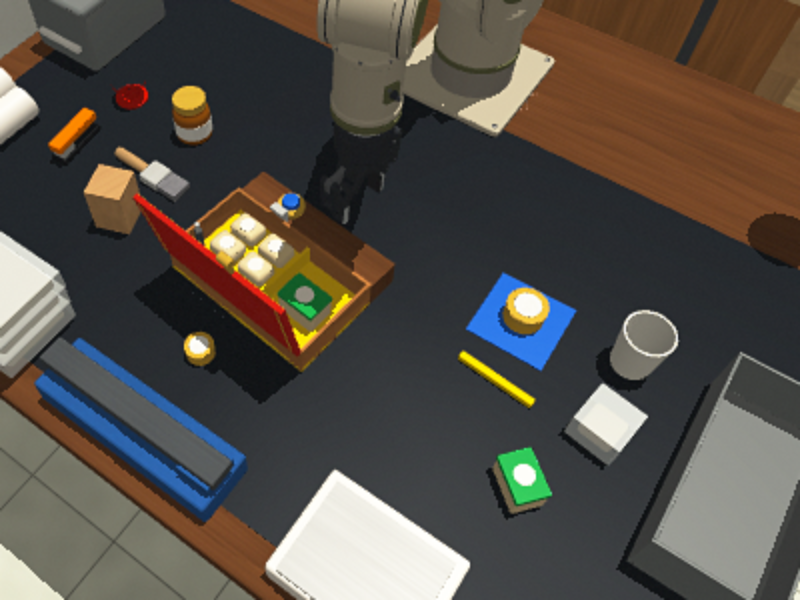

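The tub sits flat in the empty bay at (305,295), the tin is on the mat at (527,308), the lid is open, and the arm is clear of everything. I hand it in.

```bash
python3 -c "
from h import *
print(manip.hand_in())"
```

```text
the job is handed in; nothing more can be done
None
```

The job is handed in after about 24 s of robot time: the last picture shows the tin on the blue mat, the lid resting open and the tub upright in the empty bay, though no verdict was returned.

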